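# Space the next brick slip on a craft plaque

### The arm

A 7-joint arm with a two-finger parallel gripper is mounted at the origin on the work surface. World frame = base frame: x ahead of the robot, y to its left, z up, the work surface at z = 0. Lengths are in m, angles in rad, forces in N, time in s.
With the tool pointing down it reaches from about 0.4 to 0.85 m from the base axis. Payload 4.5 kg.
Tool frame: the origin (TCP) lies at the very end of the fingers, on their centre line; the grasp point (between the pads) lies 19 mm behind it; z points along the fingers, y is the line along which they close (so a half turn about z gives the same grasp; the last joint's range is limited). The gripper opens to 88 mm and grips with 3 to 60 N. Pads are 18 mm wide; open, the fingers measure 123 mm over their backs; the gripper's body (75 mm by 187 mm) begins 45 mm behind the grasp point.
Start: joints at [1.339, 0.689, -0.195, 1.565, 0.157, 0.902, -0.215], TCP at [0.164, -0.603, 0.239] pointing down, gripper open.
Joint ranges: [-3.01, 3.01], [-0.46, 2.08], [-1.47, 1.51], [0.13, 2.56], [-1, 4.14], [0.04, 2.09], [-2.66, 2.66]. Speed limits (rad/s): [2.57, 2.57, 3.14, 3.14, 3.14, 3.14, 3.14].

### API

Orientations are given as a unit quaternion [x, y, z, w].
In Python, from plant import r gives the robot as it stands. The module is installed in compiled form; this text tells all that it offers.
- The arm moves only by the tool step_arm, never from a script. Its argument "increments" is a list of rows, each a list of 2 entries, a list of its own where there are three numbers: the shift along the world's x, y, z in cm, then the turn, a rotation vector about the world's x, y, z in degrees. A call has exactly 10 rows; each row shifts and turns the commanded pose from where the row before left it; what a row does not reach is not made up. A row lasts 1/10 s, in which the tool goes at most 50 mm and 8.59 degrees, less where a joint would pass 70% of its speed; a pose out of reach is approached as far as the arm can. A call is refused whole if a number of a shift passes 5 or a number of a turn 8.59, either way. A call with a gripper value outside its range is refused whole. "fingers" is the opening, from 0 (shut) to 1 (fully open), set as the call begins (left out, the last holds). The fingers move at their own pace and stop on an object; "grip_force" is the grip in N (left out, the last holds). Time passes only in rows, so rows that do not move let the fingers close, or fill a call up. It gives the time, the measured TCP pose, the force, the opening and the grip force at its end, in the units of the state.
- r.get_state(): the state, without advancing time (a new reading comes with each control period).
- r.snapshot(name): name is "scene" or "top"; returns (picture, depth): 384x512x3 uint8, red, green, blue; 384x512 float32, m along the optical axis (not along the pixel's ray), 0 where there is no reading.
- r.calibration(name): a dict with "fov_y" (degrees; the focal length in pixels is half the picture's height over the tangent of half this angle, whatever the lens; pixels are square), "cx", "cy" (the principal point, pixels), "R" (3x3) and "t" (3): a world point X has camera coordinates R X + t. Camera axes: x right, y down, z forward; pixel columns grow to the right and rows downward; lengths in m; the calibration is good to about 2 mm. A picture is of the moment at which its call begins. calibration takes no time and is no camera call.
- r.finish_job(): hands the job in; it is judged then, once.
The state is a dict: "clock": time; "q": joint angles; "qd": joint speeds; "joint_torque": joint torques, N m; "tool_pos": TCP position; "eef_rot": TCP orientation; "contact_force": force on the tool from outside, world axes, zero at the start; "moment": the same for the moment, N m; "opening": opening from 0.0 (shut) to 1.0 (fully open); "finger_force": force on a finger pad.
Only numpy, scipy, OpenCV 4.12 (cv2) and the standard library are available. Lean on these libraries where they do the work, as an engineer would, in place of code of your own. Each camera call takes 0.05 s, during which the arm holds its last target. There are 200 camera calls.

### The job

On the plywood plaque, first stand the wooden spacer block against the free end of the glued-down brick slip, across the row and centred on it, and let go of it. Then take the loose full-length brick slip and set it gently down on the board, flat and in line with the glued one, with its end against the other side of the spacer, so that the spacer sets the gap. Leave the spacer in the joint, and leave the half-length slip where it lies.

Things in the scene. Friction and masses are not known exactly. Their poses are not given: they have to be found in the camera images.
- board: Fixed plywood plaque base, 110 (x) by 270 (y) by 8 mm thick, lying on a thin blue craft mat on the table. Origin: centre of its underside, on the table top (z = 0); its z is up. Its y axis runs along the row of slips. A terracotta brick slip, 50 (x) by 90 (y) by 20 mm high, is glued on it, centred at x = 0, y = +75 mm, so it covers y from +30 to +120 mm and its free end faces -y at y = +30 mm; its top is 28 mm above the table. The rest of the board, toward -y, is empty.
- brick_c (a point): Centre (half-way up) of the loose full-length terracotta brick slip, 50 (x) by 90 (y) by 20 mm high, about 0.13 to 0.25 kg, lying flat on the table; its y axis is its long direction. The same kind as the glued one.
- spacer_c (a point): Centre (half-way up) of the loose wooden spacer block, 60 (x) by 20 (y) by 30 mm high, about 30 g, standing on the table on its 60 by 20 mm face; it is to stand the same way in the joint, its 20 mm y size setting the gap and its 60 mm x size running across the row.
- half_c (a point): Centre (half-way up) of a loose half-length terracotta slip, 50 (x) by 45 (y) by 20 mm high, lying flat on the table: not needed here, leave it.
Things that resemble listed ones, but are neither listed nor needed, are in the scene too. What is shaped like the part that bears brick_c but green is not meant.

How it is judged:
On the way:
1. the spacer stands in the joint place on the board, against the free end of the glued slip, released, before the loose slip is laid (y of spacer_c in the frame of board between 0.006 and 0.027 m and x of spacer_c in the frame of board between -0.018 and 0.018 m and z of spacer_c in the frame of board between 0.019 and 0.028 m and angle between the y axis of spacer_c and the y axis of board, either way round below 0.2 rad and angle between spacer_c's own z axis and vertical below 0.12 rad and linear speed of spacer below 0.02 m/s and contact force between the fingers and spacer below 0.3 N and horizontal distance between brick_c and spacer_c above 0.1 m), for 0.2 s.
At the end, for the whole second after the job is handed in: Both flat on the board, released, at rest. Spacer between the slips, within 14 mm of the glued end, 18 mm of the row's centre line, 11 deg of square. Full-length slip beyond it, the gap between slips under 37 mm, within 13 mm of the centre line and 11 deg of the row (y of spacer_c in the frame of board between 0.006 and 0.027 m and x of spacer_c in the frame of board between -0.018 and 0.018 m and z of spacer_c in the frame of board between 0.019 and 0.028 m and angle between the y axis of each of spacer_c, brick_c and the y axis of board, either way round below 0.2 rad and angle between each of spacer_c, brick_c's own z axis and vertical below 0.12 rad and y of brick_c in the frame of board between -0.052 and -0.027 m and x of brick_c in the frame of board between -0.013 and 0.013 m and z of brick_c in the frame of board between 0.014 and 0.023 m and linear speed of each of spacer, brick below 0.02 m/s and contact force between the fingers and spacer below 0.3 N and contact force between the fingers and brick below 0.3 N); the robot touches nothing.
It fails at once if the half-length slip is moved by more than 30 mm (distance of half_c from where it was at the start of the episode above 0.03 m).
It fails at once if the loose slip is dropped on the board (falling faster than 0.8 m/s close above it) (linear speed of brick above 0.8 m/s and horizontal distance between brick_c and board below 0.15 m and height (world z) of brick_c below 0.06 m).
It also fails if it takes over 58 s, if anything falls off the work surface, if the arm or the gripper's body presses on something with over 40 N, if the wrist force passes 120 N, or if a joint passes its speed limit or range.

## Working session

There is one attempt and no reset: what is moved stays moved. The work goes in short steps, Python scripts to look and compute and a tool call to move; the robot and the scene stay as the last step left them, time stands still between calls to the robot, and variables do not carry over. Pictures are saved under pics/ and viewed, at most 10 in all, crops included, and the job is handed in when it is done.

Besides the shell and the picture viewer there is one more tool, called by a JSON object that holds its "op" and its "data", one argument or row to a line. step_arm: Moves the arm, as the interface text tells. Its arguments: {"type":"object","properties":{"increments":{"type":"array","items":{"type":"array"}},"fingers":{"type":"number"},"grip_force":{"type":"number"}},"required":["increments"]}

```bash
mkdir -p pics; cat > h.py <<'E'
import numpy as np, cv2
from plant import r
def snap(n,f=None):
    p,d=r.snapshot(n)
    np.savez(f'{n}.npz',p=p,d=d)
    if f: cv2.imwrite('pics/'+f,p[:,:,::-1])
    return p,d
def world(n,d):
    c=r.calibration(n); f=d.shape[0]/2/np.tan(np.radians(c['fov_y'])/2)
    v,u=np.mgrid[:d.shape[0],:d.shape[1]]
    X=np.stack([(u-c['cx'])/f*d,(v-c['cy'])/f*d,d],-1)
    return (X-np.array(c['t']))@np.array(c['R'])
E
python3 - <<'E'
from h import *
a,_=snap('top','top0.png'); b,_=snap('scene','scene0.png')
print(r.get_state()); c=r.calibration('top'); print(c)
E
```

```text
{'clock': 0.1, 'q': array([ 1.33880554,  0.68988365, -0.19451687,  1.56617118,  0.15731467,
        0.90248035, -0.21511145]), 'qd': array([ 0.00276815, -0.00312113, -0.00071669, -0.00394453, -0.00193997,
       -0.00095477, -0.00076655]), 'joint_torque': array([-3.23545348e-03, -5.28498924e+01, -1.27159685e+00, -1.53837669e+01,
       -5.26064762e-02,  1.98329471e-03,  5.63484184e-05]), 'tool_pos': array([ 0.16398827, -0.60255977,  0.23801876]), 'eef_rot': array([ 9.91177923e-01,  1.32535742e-01, -1.63310086e-04, -7.58214751e-04]), 'contact_force': array([-0.02093845, -0.8889473 ,  0.08248619]), 'moment': array([ 0.0028082 , -0.03867825, -0.03574763]), 'finger_force': 0.0, 'opening': 0.9993356923363058}
{'fov_y': 49.281079346137794, 'cx': 253.02434453177085, 'cy': 191.00409366259362, 'R': array([[ 0.02025941, -0.99977014, -0.00701541],
       [-0.99844121, -0.01986649, -0.05215815],
       [ 0.05200679,  0.00806117, -0.9986142 ]]), 't': array([0.05408834, 0.60499286, 0.96717112])}
```

View pics/top0.png

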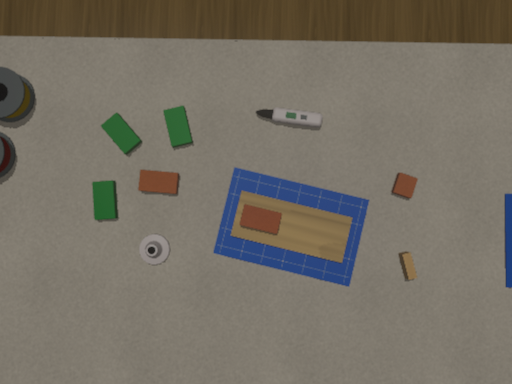

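View pics/scene0.png

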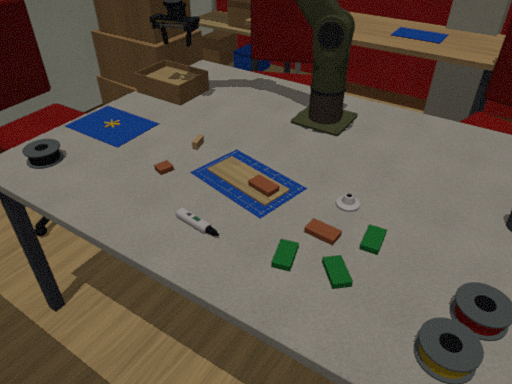

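Top view: the loose full-length slip is terracotta at (159,182). Things that could be taken for it are the green slips at (121,133), (178,126) and (105,201), the glued slip at (261,220) and the half slip at (405,186). The spacer is at (408,265), and the board runs from about (235,215) to (350,240). I'll measure these and check a close crop.

```bash
cat >> h.py <<'E'
def rect(p,d,W,box,zr,col=None,off=0):
    u0,v0,u1,v1=box; m=np.zeros(d.shape,bool); m[v0:v1,u0:u1]=1
    m&=(W[...,2]>zr[0])&(W[...,2]<zr[1])&(d>0)
    if col=='t': q=p.astype(int); m&=(q[...,0]>1.6*q[...,1])
    if col=='w': q=p.astype(int); m&=(q[...,0]>1.25*q[...,2])
    P=W[m]; c,s,a=cv2.minAreaRect((P[:,:2]*1000).astype(np.float32))
    if s[0]<s[1]: s=s[::-1]; a+=90
    a=(a+90)%180-90
    return np.round(c,1),np.round(s,1),round(a,1),round(np.median(P[:,2])*1000,1),m.sum(),np.round(P.mean(0)*1000,1)
E
python3 - <<'E'
from h import *
z=np.load('top.npz');p,d=z['p'],z['d'];W=world('top',d)
print('table z',W[300,100],W[300,420])
for n,b,zr,c in [('brick',(130,160,190,205),(.012,.03),'t'),('glued',(235,200,290,240),(.02,.036),'t'),('half',(388,168,422,204),(.012,.03),'t'),('spacer',(395,245,422,286),(.02,.04),None),('board',(225,185,360,268),(.004,.04),'w')]:
    print(n,*rect(p,d,W,b,zr,c))
cr=lambda u0,v0,u1,v1:cv2.resize(p[v0:v1,u0:u1,::-1],(390,300),interpolation=cv2.INTER_CUBIC)
cv2.imwrite('pics/c1.png',np.vstack([np.hstack([cr(127,157,192,207),cr(375,240,440,290)]),np.hstack([cr(225,180,355,280),cr(375,160,440,210)])]))
E
```

```text
table z [ 0.33926172  0.42326982 -0.00251718] [ 0.35637591 -0.33045915  0.00115427]
brick [621.5 289.1] [87.2 46.5] 85.8 20.4 718 [621.8 289.3  20.3]
glued [539.6  48.3] [87.  46.9] 77.6 28.4 765 [539.5  48.   28.4]
half [ 624.3 -288. ] [46.2 42.4] -18.6 20.3 353 [ 624.5 -287.4   20.3]
spacer [ 438.4 -295.7] [60.5 21.4] 15.3 30.0 269 [ 438.5 -294.5   29.6]
board [522.7 -25.1] [267.8 108.7] 77.3 8.9 5199 [522.6 -25.3  11.7]
```

View pics/c1.png

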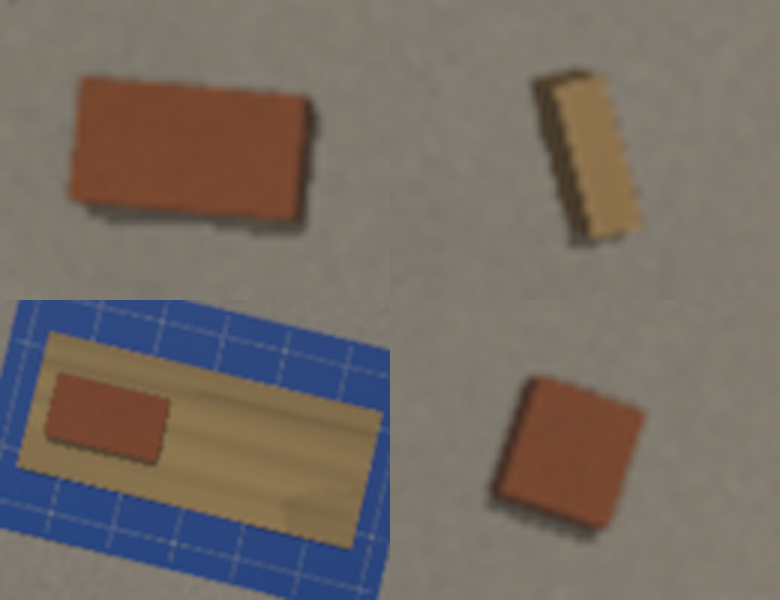

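The sizes and heights all match: brick 87x47 at z 20, glued top at 28, spacer 60x21 at z 30, board 268x109. From the board centre, +75 mm along y lands on the glued slip to within 0.5 mm. Board y axis is at 77.4°, so the spacer target is (526.7,-7.0) mm and the brick target (514.3,-62.7) mm. The crop confirms the terracotta full slip (159,182), spacer (408,265) and half slip (405,186). Both pieces get gripped across the row.

First, to the spacer.

{"op": "step_arm", "data": {
  "increments": [
    [[1.4, 1.5, -0.4], [0, 0, 4.5]],
    [[1.4, 1.5, -0.4], [0, 0, 4.5]],
    [[1.4, 1.5, -0.4], [0, 0, 4.5]],
    [[1.4, 1.5, -0.4], [0, 0, 4.5]],
    [[1.4, 1.5, -0.4], [0, 0, 4.5]],
    [[1.4, 1.5, -0.4], [0, 0, 4.5]],
    [[1.4, 1.5, -0.4], [0, 0, 4.5]],
    [[1.4, 1.5, -0.4], [0, 0, 4.5]],
    [[1.4, 1.5, -0.4], [0, 0, 4.5]],
    [[1.4, 1.5, -0.4], [0, 0, 4.5]]
  ],
  "fingers": 1,
  "grip_force": 20
}}

```text
clock: 1.1
tool_pos: [0.3054, -0.4518, 0.1984]
eef_rot: [0.863, 0.505, 0.0, 0.0]
contact_force: [-0.0, 0.3, -0.3]
opening: 0.999
finger_force: 0.0
```

{"op": "step_arm", "data": {
  "increments": [
    [[1.4, 1.5, -0.4], [0, 0, 4.5]],
    [[1.4, 1.5, -0.4], [0, 0, 4.5]],
    [[1.4, 1.5, -0.4], [0, 0, 4.5]],
    [[1.4, 1.5, -0.4], [0, 0, 4.5]],
    [[1.4, 1.5, -0.4], [0, 0, 4.5]],
    [[1.4, 1.5, -0.4], [0, 0, 4.5]],
    [[1.4, 1.5, -0.4], [0, 0, 4.5]],
    [[1.4, 1.5, -0.4], [0, 0, 4.5]],
    [[1.4, 1.5, -0.4], [0, 0, 4.5]],
    [[0, 0, 0], [0, 0, 0]]
  ]
}}

```text
clock: 2.1
tool_pos: [0.4329, -0.3146, 0.1625]
eef_rot: [0.635, 0.773, 0.002, 0.0]
contact_force: [0.0, 0.5, -0.4]
opening: 1.0
finger_force: 0.0
```

```bash
cat >> h.py <<'E'
from scipy.spatial.transform import Rotation as Ro
def todo(x,y,z,a):
    "cm shift and rotvec (deg) to bring the tool to mm target, closing line at a deg, pointing down"
    s=r.get_state(); R=Ro.from_quat(s['eef_rot']); best=None
    for t in (a,a+180):
        t=np.radians(t); Y=np.array([np.cos(t),np.sin(t),0]); Z=np.array([0,0,-1.]); X=np.cross(Y,Z)
        v=(Ro.from_matrix(np.stack([X,Y,Z],1))*R.inv()).as_rotvec(degrees=True)
        if best is None or np.linalg.norm(v)<np.linalg.norm(best): best=v
    print('t',s['clock'],'shift cm',np.round((np.array([x,y,z])-s['tool_pos']*1000)/10,2),'turn',np.round(best,2),'q7',round(s['q'][6],2),'F',np.round(s['contact_force'],1),'open',round(s['opening'],3),'ff',s['finger_force'])
E
python3 -c "
from h import *
todo(438.4,-295.7,60,15.3)"
```

```text
t 2.1 shift cm [  0.55   1.89 -10.25] turn [-0.14  0.12  4.11] q7 0.19 F [ 0.   0.5 -0.4] open 1.0 ff 0.0
```

{"op": "step_arm", "data": {
  "increments": [
    [[0.1, 0.4, -1.5], [0, 0, 0.8]],
    [[0.1, 0.4, -1.5], [0, 0, 0.8]],
    [[0.1, 0.4, -1.5], [0, 0, 0.8]],
    [[0.1, 0.4, -1.5], [0, 0, 0.8]],
    [[0.15, 0.29, -1.5], [0, 0, 0.9]],
    [[0, 0, -1.0], [0, 0, 0]],
    [[0, 0, -0.8], [0, 0, 0]],
    [[0, 0, -0.5], [0, 0, 0]],
    [[0, 0, -0.4], [0, 0, 0]],
    [[0, 0, 0], [0, 0, 0]]
  ]
}}

```text
clock: 3.1
tool_pos: [0.4355, -0.2994, 0.0606]
eef_rot: [0.61, 0.792, -0.0, -0.0]
contact_force: [-0.1, -0.4, 1.0]
opening: 1.002
finger_force: 0.0
```

```bash
python3 - <<'E'
from h import *
p,d=snap('top'); todo(438.4,-295.7,5,15.3)
cv2.imwrite('pics/g1.png',cv2.resize(p[215:315,350:480,::-1],(780,600),interpolation=cv2.INTER_CUBIC))
E
```

```text
t 3.15 shift cm [ 0.27  0.37 -5.58] turn [0.01 0.01 0.48] q7 0.07 F [ 0.   0.3 -0.2] open 1.0 ff 0.0
```

View pics/g1.png

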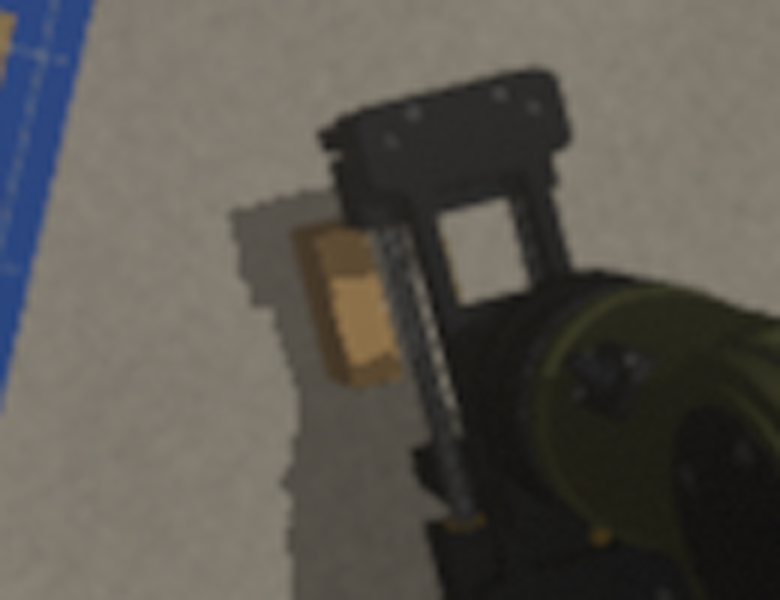

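The gripper, at crop (450,300), is parallel to the spacer, at crop (350,300), and its fingers lie beyond the spacer's ends. The sideways offset is perspective from the gripper's height, plus about 4 mm still to go.

{"op": "step_arm", "data": {
  "increments": [
    [[0.27, 0.37, 0], [0, 0, 0.5]],
    [[0, 0, -0.6], [0, 0, 0]],
    [[0, 0, -0.8], [0, 0, 0]],
    [[0, 0, -0.8], [0, 0, 0]],
    [[0, 0, -0.8], [0, 0, 0]],
    [[0, 0, -0.8], [0, 0, 0]],
    [[0, 0, -0.8], [0, 0, 0]],
    [[0, 0, -0.6], [0, 0, 0]],
    [[0, 0, -0.3], [0, 0, 0]],
    [[0, 0, 0], [0, 0, 0]]
  ]
}}

```text
clock: 4.15
tool_pos: [0.4382, -0.2953, 0.0053]
eef_rot: [0.606, 0.795, -0.0, -0.0]
contact_force: [-0.6, 0.4, -0.2]
opening: 0.998
finger_force: 0.0
```

{"op": "step_arm", "data": {
  "increments": [
    [[0, 0, 0], [0, 0, 0]],
    [[0, 0, 0], [0, 0, 0]],
    [[0, 0, 0], [0, 0, 0]],
    [[0, 0, 0], [0, 0, 0]],
    [[0, 0, 0], [0, 0, 0]],
    [[0, 0, 0], [0, 0, 0]],
    [[0, 0, 0], [0, 0, 0]],
    [[0, 0, 0], [0, 0, 0]],
    [[0, 0, 0], [0, 0, 0]],
    [[0, 0, 0], [0, 0, 0]]
  ],
  "fingers": 0,
  "grip_force": 15
}}

```text
clock: 5.15
tool_pos: [0.4385, -0.2956, 0.006]
eef_rot: [0.606, 0.795, 0.0, 0.0]
contact_force: [-0.0, -1.3, 4.2]
opening: 0.681
finger_force: 15.0
```

```bash
python3 -c "
from h import *
todo(438.4,-295.7,5,15.3)"
```

```text
t 5.15 shift cm [-0.01 -0.01 -0.1 ] turn [ 0.01  0.02 -0.03] q7 -0.0 F [-0.  -1.3  4.2] open 0.681 ff 15.000426534097642
```

{"op": "step_arm", "data": {
  "increments": [
    [[0, 0, 1], [0, 0, 0]],
    [[0, 0, 1.5], [0, 0, 0]],
    [[0, 0, 2], [0, 0, 0]],
    [[0.5, 1.5, 2], [0, 0, -1.4]],
    [[0.6, 2, 1], [0, 0, -2]],
    [[0.7, 2.2, 0], [0, 0, -2]],
    [[0.7, 2.2, 0], [0, 0, -2]],
    [[0.7, 2.2, 0], [0, 0, -2]],
    [[0.7, 2.2, 0], [0, 0, -2]],
    [[0.7, 2.2, 0], [0, 0, -2]]
  ]
}}

```text
clock: 6.15
tool_pos: [0.4844, -0.1495, 0.081]
eef_rot: [0.696, 0.718, 0.0, -0.0]
contact_force: [-0.0, 0.2, 0.6]
opening: 0.675
finger_force: 15.0
```

{"op": "step_arm", "data": {
  "increments": [
    [[0.7, 2.2, 0], [0, 0, -2]],
    [[0.7, 2.2, 0], [0, 0, -2]],
    [[0.7, 2.2, 0], [0, 0, -2]],
    [[0.7, 2.2, 0], [0, 0, -2]],
    [[0.6, 2.0, 0], [0, 0, -2]],
    [[0.6, 1.8, 0], [0, 0, -2]],
    [[0.4, 1.5, 0], [0, 0, -1.5]],
    [[0.2, 0.6, 0], [0, 0, -1]],
    [[0, 0, 0], [0, 0, 0]],
    [[0, 0, 0], [0, 0, 0]]
  ]
}}

```text
clock: 7.15
tool_pos: [0.5299, -0.0046, 0.0808]
eef_rot: [0.78, 0.625, -0.001, 0.0]
contact_force: [0.1, 0.2, -0.6]
opening: 0.677
finger_force: 15.0
```

```bash
python3 - <<'E'
from h import *
todo(526.5,-7.5,15,-12.6)
p,d=snap('top'); s,_=snap('scene')
A=cv2.resize(p[160:290,200:370,::-1],(510,390),interpolation=cv2.INTER_CUBIC);B=cv2.resize(s[130:230,190:320,::-1],(507,390),interpolation=cv2.INTER_CUBIC)
cv2.imwrite('pics/g2.png',cv2.resize(np.hstack([A,B]),(800,307)))
E
```

```text
t 7.15 shift cm [-0.34 -0.29 -6.58] turn [ 0.05 -0.04 -0.  ] q7 -0.69 F [ 0.1  0.2 -0.6] open 0.677 ff 14.999755318276584
```

View pics/g2.png

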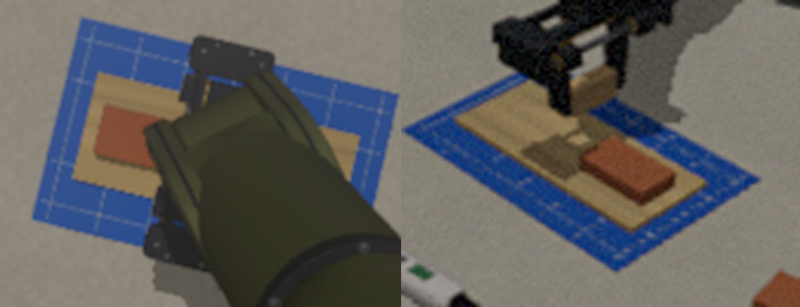

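The right panel shows the spacer level between the fingers at (595,90), over the free end of the glued slip at (590,150). Now lower it.

{"op": "step_arm", "data": {
  "increments": [
    [[-0.2, -0.2, 0], [0, 0, 0]],
    [[-0.14, -0.09, -0.7], [0, 0, 0]],
    [[0, 0, -1], [0, 0, 0]],
    [[0, 0, -1], [0, 0, 0]],
    [[0, 0, -1], [0, 0, 0]],
    [[0, 0, -1], [0, 0, 0]],
    [[0, 0, -0.8], [0, 0, 0]],
    [[0, 0, -0.5], [0, 0, 0]],
    [[0, 0, -0.3], [0, 0, 0]],
    [[0, 0, -0.2], [0, 0, 0]]
  ]
}}

```text
clock: 8.25
tool_pos: [0.527, -0.0064, 0.0155]
eef_rot: [0.78, 0.625, -0.0, 0.0]
contact_force: [0.4, 0.1, 0.9]
opening: 0.677
finger_force: 15.0
```

{"op": "step_arm", "data": {
  "increments": [
    [[0, 0, -0.1], [0, 0, 0]],
    [[0, 0, -0.05], [0, 0, 0]],
    [[0, 0, 0], [0, 0, 0]],
    [[0, 0, 0], [0, 0, 0]],
    [[0, 0, 0], [0, 0, 0]],
    [[0, 0, 0], [0, 0, 0]],
    [[0, 0, 0], [0, 0, 0]],
    [[0, 0, 0], [0, 0, 0]],
    [[0, 0, 0], [0, 0, 0]],
    [[0, 0, 0], [0, 0, 0]]
  ]
}}

```text
clock: 9.25
tool_pos: [0.5271, -0.0064, 0.0143]
eef_rot: [0.78, 0.625, 0.0, 0.0]
contact_force: [0.4, -1.3, 0.5]
opening: 0.679
finger_force: 15.0
```

```bash
python3 -c "
from h import *
todo(526.5,-7.5,14,-12.6)"
```

```text
t 9.25 shift cm [-0.06 -0.11 -0.03] turn [ 0.    0.01 -0.03] q7 -0.72 F [ 0.4 -1.3  0.5] open 0.679 ff 14.999839018564671
```

{"op": "step_arm", "data": {
  "increments": [
    [[0, 0, -0.05], [0, 0, 0]],
    [[0, 0, -0.05], [0, 0, 0]],
    [[0, 0, 0], [0, 0, 0]],
    [[0, 0, 0], [0, 0, 0]],
    [[0, 0, 0], [0, 0, 0]],
    [[0, 0, 0], [0, 0, 0]],
    [[0, 0, 0], [0, 0, 0]],
    [[0, 0, 0], [0, 0, 0]],
    [[0, 0, 0], [0, 0, 0]],
    [[0, 0, 0], [0, 0, 0]]
  ]
}}

```text
clock: 10.25
tool_pos: [0.527, -0.0065, 0.014]
eef_rot: [0.78, 0.625, 0.0, 0.0]
contact_force: [-1.3, -1.1, 7.4]
opening: 0.682
finger_force: 15.0
```

{"op": "step_arm", "data": {
  "increments": [
    [[0, 0, 0], [0, 0, 0]],
    [[0, 0, 0], [0, 0, 0]],
    [[0, 0, 0], [0, 0, 0]],
    [[0, 0, 0], [0, 0, 0]],
    [[0, 0, 0], [0, 0, 0]],
    [[0, 0, 0], [0, 0, 0]],
    [[0, 0, 0], [0, 0, 0]],
    [[0, 0, 0], [0, 0, 0]],
    [[0, 0, 0], [0, 0, 0]],
    [[0, 0, 0], [0, 0, 0]]
  ],
  "fingers": 1
}}

```text
clock: 11.25
tool_pos: [0.527, -0.0064, 0.0133]
eef_rot: [0.78, 0.625, 0.0, 0.0]
contact_force: [0.2, -0.5, -0.2]
opening: 0.994
finger_force: 0.0
```

{"op": "step_arm", "data": {
  "increments": [
    [[0, 0, 0.6], [0, 0, 0]],
    [[0, 0, 0.8], [0, 0, 0]],
    [[0, 0, 1], [0, 0, 0]],
    [[0, 0, 1.2], [0, 0, 0]],
    [[0, 0, 1.4], [0, 0, 0]],
    [[0, 0, 1.5], [0, 0, 0]],
    [[0, 0, 1.5], [0, 0, 0]],
    [[0.3, 1.5, 1], [0, 0, 0]],
    [[0.5, 2, 0], [0, 0, 0.8]],
    [[0.5, 2.5, 0], [0, 0, 0.8]]
  ]
}}

```text
clock: 12.25
tool_pos: [0.5407, 0.0547, 0.1044]
eef_rot: [0.772, 0.636, 0.001, 0.0]
contact_force: [0.1, -0.5, 0.5]
opening: 1.002
finger_force: 0.0
```

{"op": "step_arm", "data": {
  "increments": [
    [[0.3, 2.6, 0], [0, 0, 0.8]],
    [[0.3, 2.6, 0], [0, 0, 0.8]],
    [[0.3, 2.6, 0], [0, 0, 0.8]],
    [[0.4, 2.6, 0], [0, 0, 0.8]],
    [[1, 2.6, 0], [0, 0, 0.8]],
    [[1, 2.6, 0], [0, 0, 0.8]],
    [[1, 2.6, 0], [0, 0, 0.8]],
    [[1, 2.6, 0], [0, 0, 0.8]],
    [[1, 2.0, 0], [0, 0, 0.4]],
    [[0.8, 1, 0], [0, 0, 0]]
  ]
}}

```text
clock: 13.25
tool_pos: [0.6102, 0.2966, 0.104]
eef_rot: [0.731, 0.682, 0.001, -0.001]
contact_force: [-1.1, 0.6, 0.5]
opening: 0.996
finger_force: 0.0
```

```bash
python3 - <<'E'
from h import *
p,d=snap('top'); W=world('top',d)
todo(621.5,289.1,60,-4.2)
cv2.imwrite('pics/g3.png',cv2.resize(p[150:280,110:300,::-1],(800,547),interpolation=cv2.INTER_CUBIC))
try:
  print(rect(p,d,W,(270,200,310,250),(.033,.044)))
  c=rect(p,d,W,(270,200,310,250),(.033,.044))[0]-np.array([522.7,-25.1]); y=np.array([np.cos(np.radians(77.4)),np.sin(np.radians(77.4))])
  print('board y,x',c@y,c@[y[1],-y[0]])
except Exception as e: print(e)
E
```

```text
t 13.3 shift cm [ 1.01 -0.86 -4.4 ] turn [-0.29  0.1  -0.24] q7 -0.84 F [1.6 1.2 0.6] open 1.001 ff 0.0
(array([526.8,  -6.7]), array([59.9, 19.9]), -13.0, np.float64(38.6), np.int64(229), array([526.8,  -6.7,  38.5]))
board y,x 18.85125570939876 -0.012576917747606541
```

View pics/g3.png

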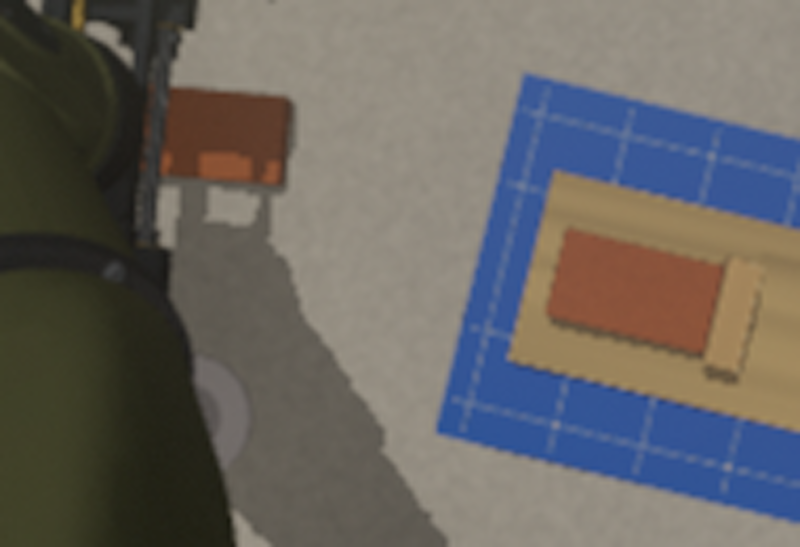

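The spacer stands against the glued slip's end at crop (735,320): board y = 18.9 mm, x = 0.0, 0.4° off square, released. The gripper is above the brick at crop (220,140). Next, grasp the brick.

{"op": "step_arm", "data": {
  "increments": [
    [[0.4, -0.4, -0.5], [-0.1, 0, -0.1]],
    [[0.4, -0.4, -1], [-0.1, 0, -0.1]],
    [[0.2, -0.06, -1], [-0.1, 0, 0]],
    [[0, 0, -1], [0, 0, 0]],
    [[0, 0, -0.9], [0, 0, 0]],
    [[0, 0, 0], [0, 0, 0]],
    [[0, 0, 0], [0, 0, 0]],
    [[0, 0, 0], [0, 0, 0]],
    [[0, 0, 0], [0, 0, 0]],
    [[0, 0, 0], [0, 0, 0]]
  ]
}}

```text
clock: 14.3
tool_pos: [0.6213, 0.2832, 0.0597]
eef_rot: [0.734, 0.68, -0.001, 0.002]
contact_force: [-0.1, -0.2, -0.4]
opening: 1.004
finger_force: 0.0
```

```bash
python3 -c "
from h import *
todo(621.7,289.2,5,-4.2)"
```

```text
t 14.3 shift cm [ 0.04  0.6  -5.47] turn [0.28 0.05 0.17] q7 -0.84 F [-0.1 -0.2 -0.4] open 1.004 ff 0.0
```

{"op": "step_arm", "data": {
  "increments": [
    [[0.04, 0.6, 0], [0.3, 0, 0.2]],
    [[0, 0, -0.6], [0, 0, 0]],
    [[0, 0, -0.8], [0, 0, 0]],
    [[0, 0, -0.8], [0, 0, 0]],
    [[0, 0, -0.8], [0, 0, 0]],
    [[0, 0, -0.8], [0, 0, 0]],
    [[0, 0, -0.8], [0, 0, 0]],
    [[0, 0, -0.5], [0, 0, 0]],
    [[0, 0, -0.4], [0, 0, 0]],
    [[0, 0, 0], [0, 0, 0]]
  ]
}}

```text
clock: 15.3
tool_pos: [0.6211, 0.2889, 0.0036]
eef_rot: [0.732, 0.681, -0.0, -0.0]
contact_force: [0.4, -0.6, 0.2]
opening: 0.998
finger_force: 0.0
```

{"op": "step_arm", "data": {
  "increments": [
    [[0, 0, 0], [0, 0, 0]],
    [[0, 0, 0], [0, 0, 0]],
    [[0, 0, 0], [0, 0, 0]],
    [[0, 0, 0], [0, 0, 0]],
    [[0, 0, 0], [0, 0, 0]],
    [[0, 0, 0], [0, 0, 0]],
    [[0, 0, 0], [0, 0, 0]],
    [[0, 0, 0], [0, 0, 0]],
    [[0, 0, 0], [0, 0, 0]],
    [[0, 0, 0], [0, 0, 0]]
  ],
  "fingers": 0,
  "grip_force": 35
}}

```text
clock: 16.3
tool_pos: [0.6215, 0.2891, 0.0044]
eef_rot: [0.732, 0.681, 0.0, 0.0]
contact_force: [0.1, -0.2, 2.2]
opening: 0.561
finger_force: 35.0
```

```bash
python3 -c "
from h import *
todo(621.7,289.2,5,-4.2)"
```

```text
t 16.3 shift cm [0.02 0.01 0.06] turn [-0.01  0.02 -0.03] q7 -0.85 F [ 0.1 -0.2  2.2] open 0.561 ff 34.99799966812134
```

{"op": "step_arm", "data": {
  "increments": [
    [[0, 0, 0.8], [0, 0, 0]],
    [[0, 0, 1.2], [0, 0, 0]],
    [[0, 0, 1.6], [0, 0, 0]],
    [[0, 0, 2], [0, 0, 0]],
    [[0, -0.8, 2], [0, 0, -0.2]],
    [[-0.5, -1.6, 1.4], [0, 0, -0.5]],
    [[-0.7, -2.2, 0.6], [0, 0, -0.5]],
    [[-0.7, -2.4, 0], [0, 0, -0.5]],
    [[-0.7, -2.4, 0], [0, 0, -0.5]],
    [[-0.7, -2.4, 0], [0, 0, -0.5]]
  ]
}}

```text
clock: 17.3
tool_pos: [0.5886, 0.1703, 0.1019]
eef_rot: [0.748, 0.663, 0.001, 0.0]
contact_force: [0.1, -1.0, -1.3]
opening: 0.565
finger_force: 35.0
```

{"op": "step_arm", "data": {
  "increments": [
    [[-0.7, -2.4, 0], [0, 0, -0.6]],
    [[-0.7, -2.4, 0], [0, 0, -0.6]],
    [[-0.7, -2.4, 0], [0, 0, -0.6]],
    [[-0.7, -2.4, 0], [0, 0, -0.6]],
    [[-0.7, -2.4, 0], [0, 0, -0.6]],
    [[-0.7, -2.4, 0], [0, 0, -0.6]],
    [[-0.7, -2.4, 0], [0, 0, -0.6]],
    [[-0.7, -2.4, 0], [0, 0, -0.6]],
    [[-0.7, -2.2, 0], [0, 0, -0.5]],
    [[-0.6, -1, 0], [0, 0, -0.4]]
  ]
}}

```text
clock: 18.3
tool_pos: [0.5194, -0.0558, 0.1014]
eef_rot: [0.781, 0.624, -0.0, 0.001]
contact_force: [-0.1, -0.7, -2.3]
opening: 0.563
finger_force: 35.0
```

```bash
python3 -c "
from h import *
todo(514.2,-63.2,60,-12.8)"
```

```text
t 18.3 shift cm [-0.52 -0.74 -4.14] turn [ 0.11  0.08 -0.02] q7 -0.61 F [-0.1 -0.7 -2.3] open 0.563 ff 34.99707341194153
```

{"op": "step_arm", "data": {
  "increments": [
    [[0, 0, 0], [0, 0, 0]],
    [[-0.3, -0.2, -0.5], [0.1, 0.1, 0]],
    [[-0.2, -0.2, -1], [0, 0, 0]],
    [[0, 0, -1], [0, 0, 0]],
    [[0, 0, -1], [0, 0, 0]],
    [[0, 0, -0.6], [0, 0, 0]],
    [[0, 0, 0], [0, 0, 0]],
    [[0, 0, 0], [0, 0, 0]],
    [[0, 0, 0], [0, 0, 0]],
    [[0, 0, 0], [0, 0, 0]]
  ]
}}

```text
clock: 19.3
tool_pos: [0.5147, -0.057, 0.0596]
eef_rot: [0.78, 0.625, 0.0, -0.001]
contact_force: [0.1, -0.1, -1.8]
opening: 0.566
finger_force: 35.0
```

```bash
python3 - <<'E'
from h import *
todo(514.2,-63.2,13,-12.8)
p,d=snap('top'); s,_=snap('scene')
A=cv2.resize(p[160:290,200:370,::-1],(510,390),interpolation=cv2.INTER_CUBIC);B=cv2.resize(s[130:230,190:320,::-1],(507,390),interpolation=cv2.INTER_CUBIC)
cv2.imwrite('pics/g4.png',cv2.resize(np.hstack([A,B]),(800,307)))
E
```

```text
t 19.3 shift cm [-0.05 -0.62 -4.66] turn [-0.1  -0.05 -0.22] q7 -0.63 F [ 0.1 -0.1 -1.8] open 0.566 ff 34.997132420539856
```

View pics/g4.png

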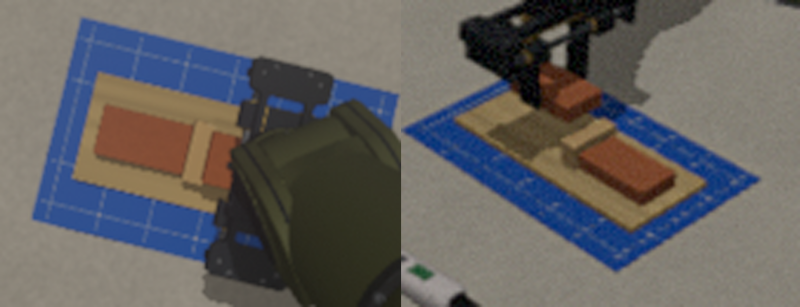

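The brick is held level at right panel (565,90). The spacer is in place at (590,140). Shift -6 mm in y, then lower.

{"op": "step_arm", "data": {
  "increments": [
    [[-0.05, -0.65, 0], [-0.1, 0, -0.2]],
    [[0, 0, 0], [0, 0, 0]],
    [[0, 0, -0.5], [0, 0, 0]],
    [[0, 0, -0.8], [0, 0, 0]],
    [[0, 0, -0.8], [0, 0, 0]],
    [[0, 0, -0.8], [0, 0, 0]],
    [[0, 0, -0.6], [0, 0, 0]],
    [[0, 0, -0.4], [0, 0, 0]],
    [[0, 0, -0.3], [0, 0, 0]],
    [[0, 0, -0.2], [0, 0, 0]]
  ]
}}

```text
clock: 20.4
tool_pos: [0.5139, -0.0634, 0.015]
eef_rot: [0.781, 0.624, -0.001, -0.001]
contact_force: [-0.3, -0.3, -1.0]
opening: 0.564
finger_force: 35.0
```

{"op": "step_arm", "data": {
  "increments": [
    [[0, 0, -0.1], [0, 0, 0]],
    [[0, 0, -0.1], [0, 0, 0]],
    [[0, 0, 0], [0, 0, 0]],
    [[0, 0, 0], [0, 0, 0]],
    [[0, 0, 0], [0, 0, 0]],
    [[0, 0, 0], [0, 0, 0]],
    [[0, 0, 0], [0, 0, 0]],
    [[0, 0, 0], [0, 0, 0]],
    [[0, 0, 0], [0, 0, 0]],
    [[0, 0, 0], [0, 0, 0]]
  ]
}}

```text
clock: 21.4
tool_pos: [0.5139, -0.0634, 0.0132]
eef_rot: [0.781, 0.624, -0.001, -0.001]
contact_force: [-0.3, 0.3, -2.4]
opening: 0.565
finger_force: 35.0
```

```bash
python3 -c "
from h import *
todo(514.4,-62.2,12.4,-12.6)"
```

```text
t 21.4 shift cm [ 0.05  0.12 -0.08] turn [-0.   -0.1   0.17] q7 -0.65 F [-0.3  0.3 -2.4] open 0.565 ff 34.99706447124481
```

{"op": "step_arm", "data": {
  "increments": [
    [[0.05, 0.05, -0.05], [0, 0, 0.1]],
    [[0.01, 0.05, 0], [0, 0, 0]],
    [[0.01, 0.05, 0], [0, 0, 0]],
    [[0.01, 0.05, 0], [0, 0, 0]],
    [[0.01, 0.04, 0], [0, 0, 0]],
    [[0, 0, 0], [0, 0, 0]],
    [[0, 0, -0.05], [0, 0, 0]],
    [[0, 0, -0.05], [0, 0, 0]],
    [[0, 0, 0], [0, 0, 0]],
    [[0, 0, 0], [0, 0, 0]]
  ]
}}

```text
clock: 22.4
tool_pos: [0.5148, -0.0611, 0.0123]
eef_rot: [0.781, 0.625, -0.001, -0.0]
contact_force: [-0.8, -0.2, 5.6]
opening: 0.565
finger_force: 35.0
```

{"op": "step_arm", "data": {
  "increments": [
    [[0, 0, 0], [0, 0, 0]],
    [[0, 0, 0], [0, 0, 0]],
    [[0, 0, 0], [0, 0, 0]],
    [[0, 0, 0], [0, 0, 0]],
    [[0, 0, 0], [0, 0, 0]],
    [[0, 0, 0], [0, 0, 0]],
    [[0, 0, 0], [0, 0, 0]],
    [[0, 0, 0], [0, 0, 0]],
    [[0, 0, 0], [0, 0, 0]],
    [[0, 0, 0], [0, 0, 0]]
  ],
  "fingers": 1
}}

```text
clock: 23.4
tool_pos: [0.5148, -0.061, 0.0117]
eef_rot: [0.781, 0.625, -0.001, -0.001]
contact_force: [0.1, 0.1, 0.3]
opening: 1.0
finger_force: 0.0
```

{"op": "step_arm", "data": {
  "increments": [
    [[0, 0, 0.6], [0, 0, 0]],
    [[0, 0, 0.8], [0, 0, 0]],
    [[0, 0, 1], [0, 0, 0]],
    [[0, 0, 1.2], [0, 0, 0]],
    [[0, 0, 1.4], [0, 0, 0]],
    [[0, 0, 1.5], [0, 0, 0]],
    [[0, 0, 1.5], [0, 0, 0]],
    [[0, -1, 1.5], [0, 0, 0]],
    [[0, -2, 1], [0, 0, 0]],
    [[0, -2.5, 0.5], [0, 0, 0]]
  ]
}}

```text
clock: 24.4
tool_pos: [0.5156, -0.1157, 0.1239]
eef_rot: [0.78, 0.626, 0.0, 0.0]
contact_force: [0.7, 0.3, -0.5]
opening: 0.999
finger_force: 0.0
```

{"op": "step_arm", "data": {
  "increments": [
    [[0, -3, 0], [0, 0, 0]],
    [[0, -3, 0], [0, 0, 0]],
    [[0, -3, 0], [0, 0, 0]],
    [[0, -3, 0], [0, 0, 0]],
    [[0, -3, 0], [0, 0, 0]],
    [[0, -3, 0], [0, 0, 0]],
    [[0, -2, 0], [0, 0, 0]],
    [[0, -1, 0], [0, 0, 0]],
    [[0, 0, 0], [0, 0, 0]],
    [[0, 0, 0], [0, 0, 0]]
  ]
}}

```text
clock: 25.4
tool_pos: [0.515, -0.3246, 0.1221]
eef_rot: [0.78, 0.625, -0.0, -0.001]
contact_force: [-1.5, 0.9, 0.2]
opening: 1.0
finger_force: 0.0
```

```bash
python3 - <<'E'
from h import *
p,d=snap('top'); W=world('top',d)
cv2.imwrite('pics/g5.png',cv2.resize(p[160:290,200:370,::-1],(765,585),interpolation=cv2.INTER_CUBIC))
t=np.radians(77.4); y=np.array([np.cos(t),np.sin(t)])
for n,a in [('spacer',((270,200,310,250),(.033,.044))),('brick',((285,200,350,262),(.022,.034),'t'))]:
  R=rect(p,d,W,*a); c=R[0]-np.array([522.7,-25.1]); print(n,R,'board x,y',c@[y[1],-y[0]],c@y)
E
```

```text
spacer (array([524.7, -15.9]), array([59.8, 38.9]), -12.6, np.float64(38.4), np.int64(233), array([526.7,  -6.8,  38.4])) board x,y -0.05508429697069619 9.414720692629562
brick (array([515.7, -59.6]), array([86.7, 47.5]), 78.0, np.float64(28.4), np.int64(772), array([515.7, -59.5,  28.4])) board x,y 0.6945244946094835 -35.19613097666259
```

View pics/g5.png

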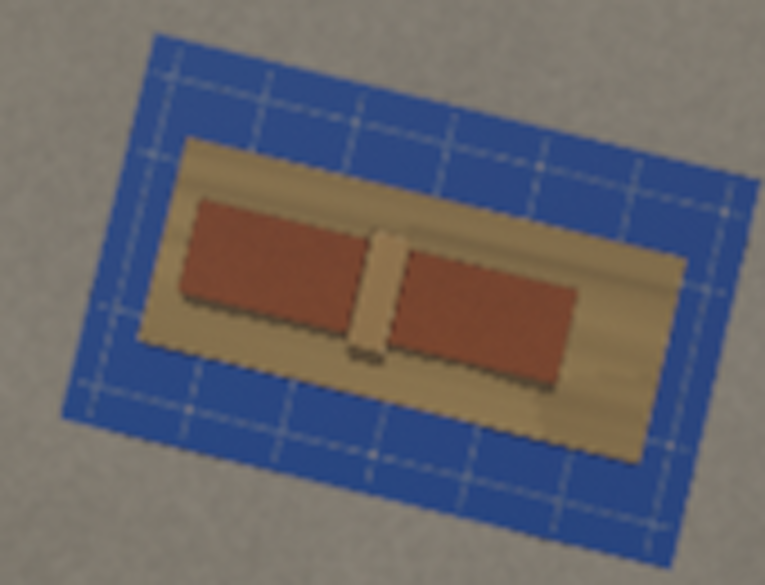

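The brick lies flat at crop (485,320), in line and against the spacer at (380,295): board x +0.7 mm, y -35 mm, 0.6° off. The spacer's mean position hasn't changed; one stray pixel spoiled its fitted rectangle. The gripper is clear, so I'm handing in.

```bash
python3 -c "
from plant import r
print(r.finish_job())"
```

```text
the job is handed in; nothing more can be done
None
```

I handed the job in at about 25 s: the spacer stands against the glued slip, the full-length slip lies flat and in line against its other side, both are released, and I left the half slip alone; no verdict came back.

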